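# Knock a cast rubber foot out of its mould

### The arm

A 6-joint arm with a two-finger parallel gripper is mounted at the origin on a cart in front of the work surface, level with it; the furniture and walls round the work are solid. World frame = base frame: x ahead of the robot, y to its left, z up, the work surface at z = 0. Lengths are in m, angles in rad, forces in N, time in s.
With the tool pointing down it reaches from about 0.325 to 0.9 m from the base axis. Payload 3.5 kg.
Tool frame: the origin (TCP) lies on the mounting face of the last link; the fingertips stand 173 mm ahead of it and the grasp point (between the pads) lies 155 mm ahead of it; z points along the fingers, y is the direction in which the jaws open and shut (so a half turn about z gives the same grasp; the last joint's range is limited). The gripper opens to 85 mm and grips with 20 to 120 N. Pads are 22 mm wide; open, the fingers measure 114 mm over their backs; the gripper's body (76 mm by 85 mm) begins 54 mm behind the grasp point. The pads swing forward as they close: fully open they stand 13 mm farther back than shut.
Start: joints at [-1.401, 0.276, -0.026, 1.268, 0, 1.467], TCP at [0.168, -0.602, 0.405] pointing down, gripper open.
Joint ranges: [-3.12, 3.12], [-0.85, 1.88], [-1.08, 1.24], [-1.95, 2.15], [-1.57, 1.53], [-3.14, 3.14]. Speed limits (rad/s): [2.57, 2.57, 3.14, 3.14, 3.14, 3.14].

### API

Orientations are given as a 3x3 rotation matrix whose columns are the frame's x, y, z axes.
In Python, from cell import bot gives the robot as it stands.
- The arm moves only by the tool servo_tool, never from a script. Its arguments are lists of equal length, an entry for each row: "hand": the finger opening in m, from 0 to 0.0854; "delta_pos": the shift along the tool's x, y, z in m, a list of three; "yaw": the turn about the tool's z in rad. A call has 1 to 12 rows; each row is the pose to reach, as a shift and turn from the pose commanded when the call began, along the tool's axes at that moment; what a row does not reach only later rows make up. A row lasts 1/12 s, in which the tool goes at most 41.7 mm and 7.16 degrees, less where a joint would pass 70% of its speed; a pose out of reach is approached as far as the arm can. A call with a gripper value outside its range is refused whole. The fingers move at their own pace and stop on an object; "force" is the grip in N (left out, the last holds). Time passes only in rows, so rows that repeat a pose let the fingers close. It gives the time, the measured TCP pose, the force and the opening at its end, in the units of the state.
- bot.get_obs(): the state, without advancing time (a new reading comes with each control period).
- bot.read_camera(name): name is "scene" or "side" or "wrist"; returns (picture, depth): 480x640x3 uint8, red, green, blue; 480x640 float32, m along the optical axis (not along the pixel's ray), 0 where there is no reading.
- bot.camera_params(name): a dict with "intrinsics" (3x3 intrinsics, pixels), "pose" (4x4, takes a point from camera to world coordinates); the wrist camera has in their place "T_tool_cam" (4x4, takes a point from camera to tool coordinates, whose origin is the TCP and whose axes are the flange's). Camera axes: x right, y up, looking along -z (the intrinsics and any distortion apply to the point x, -y, -z); pixel columns grow to the right and rows downward; lengths in m; the calibration is good to about 2 mm. A picture is of the moment at which its call begins: read the wrist's pose just before it. camera_params takes no time and is no camera call.
- bot.finish_job(): hands the job in, once; it reports no verdict.
Trained networks look in the newest picture that a camera, given by its name, has taken for a name from the list of things; names that differ only in an ending like _2 or _b are one class to them, and where a whole thing is asked for, a point or a joint stands for the part that bears it (a point fixed in the world has none). Each returns a list of dicts, best first, with "p" (0 to 1); they miss things now and then, are a little off and sometimes report something else, mostly with a low value. They report only what shows in the picture. A call takes as long as a camera call. They do not tell look-alikes from the thing itself.
- bot.boxes_of(camera, query): "centre" ([x, y, z] in m, in world coordinates, good to about 4 mm: the middle of the surface that is visible of it).
The state is a dict: "clock": time; "q": joint angles; "qvel": joint speeds; "joint_torque": joint torques, N m; "tcp_pos": TCP position; "ee_rot": TCP orientation; "ft_force": force on the tool from outside, world axes, zero at the start; "torque": the same for the moment, N m; "gripper_width": opening from 0.0 (shut) to 1.0 (fully open).
Only numpy, scipy, OpenCV 4.12 (cv2) and the standard library are available. Lean on these libraries where they do the work, as an engineer would, in place of code of your own. Each camera call takes 0.05 s, during which the arm holds its last target.

### The job

A freshly cast black rubber foot is stuck in the pocket of the aluminium mould. Press the red pad of the sprung knockout lever down until the brass bolt snaps over the lever and holds it, so that the rod stays up and the foot stands proud; then take the foot out and put it in the small blue-grey bin with the finished foot, leaving the bin upright.

Things in the scene. Friction and masses are not known exactly. Their poses are not given: they have to be found in the camera images.
- mould: The fixed knockout fixture (262 x 86 mm grey base, long along its x): origin under the rocker's pivot, on the bench; z up. An aluminium mould block, 70 x 70 mm, top face flat at 83 mm, is centred at x = +59 mm; round pocket in it, 30 mm wide, 15 mm deep, floor 68 mm up. The red pad is at x = -81 mm. A 31 mm wide bolt housing, 56 mm high, stands at x = -121 to -147 mm, its black knob behind it to -165 mm.
- knockout_lever (a joint): Sprung rocker lever under the mould block, rad. 0 = at rest (pad up, rod flush with the pocket floor); grows as the pad is pushed down; the bolt snaps over its end at about 0.225, hard stop at 0.25; held by the bolt it stands at about 0.22. Let go sooner, it springs back to 0. Pushing takes about 4 N at first, 8 N near the end, more only on the hard stop. The rod rises 59 mm per rad: about 13 mm when latched.
- latch_bolt (a joint): Spring bolt with a bevelled brass nose at the pad end of the fixture, m. 0 = nose out, where its spring keeps it; the lever's end pushes it back about 0.008 on the way down, and it then springs out again over the lever by itself. It need not be touched.
- lever_pad (a point): Centre of the top of the round red pad (32 mm across) on the lever; moves with it. 79 mm above the bench at rest, 60 mm when latched, 58 mm at the hard stop; it moves nearly straight down. Press it with closed fingers.
- cavity_mouth (a point): Centre of the pocket's mouth, in the top face of the mould block, 83 mm above the bench.
- foot_center (a point): Centre, half-way up, of the black rubber foot, a plain round cap 27 mm across, 13 mm high, 15 to 28 g. At the start it lies in the pocket, its top 2 mm below the block's face; when the lever is latched its bottom is still 2 mm inside the pocket and it stands 11 mm proud, with flat metal 20 mm wide all round for the fingertips.
- bin_small: Small loose blue-grey bin, origin under its centre, z up: inside 74 mm along its x, 56 mm along its y; rim 94 x 75 mm outside, 48 mm high; floor 2 mm thick. One finished rubber foot like the other lies in its -x half. The new foot may be let go over the open bin, close to the rim.
Things that resemble listed ones, but are neither listed nor needed, are in the scene too. Leave any turquoise look-alike of the bin_small alone.

How it is judged:
By the outcome, as a careful person would: the job done as asked, in the order asked, and still so for the second after the job is handed in, with the robot touching nothing.
It also fails if it takes over 51 s, if anything falls off the work surface, if the arm or the gripper's body presses on something with over 40 N, if the wrist force passes 120 N, or if a joint passes its speed limit or range.

## Working session

There is one attempt and no reset: what is moved stays moved. The work goes in short steps, Python scripts to look and compute and a tool call to move; the robot and the scene stay as the last step left them, time stands still between calls to the robot, and variables do not carry over. Pictures are saved under pics/ and viewed, and the job is handed in when it is done.

Besides the shell and the picture viewer there is one more tool, called after "Emit:" as a command line: name --pt "numbers of a row" for each row, then --argument value for the rest. servo_tool: Moves the arm, as the interface text tells. Its arguments: {"type":"object","properties":{"hand":{"type":"array","items":{"type":"number"}},"delta_pos":{"type":"array","items":{"type":"array","items":{"type":"number"}}},"yaw":{"type":"array","items":{"type":"number"}},"force":{"type":"number"}},"required":["hand","delta_pos","yaw"]}

```bash
mkdir -p pics; ls
cat > h.py <<'E'
import numpy as np, cv2
from cell import bot
def snap(n,f):
    im,d=bot.read_camera(n); cv2.imwrite('pics/'+f,cv2.cvtColor(im,cv2.COLOR_RGB2BGR)); np.save('pics/'+f[:-4]+'.npy',d); return im,d
def pose(n,o=None):
    p=bot.camera_params(n)
    if n!='wrist': return p['intrinsics'],np.array(p['pose'])
    o=o or bot.get_obs(); T=np.eye(4);T[:3,:3]=o['ee_rot'];T[:3,3]=o['tcp_pos']
    return p['intrinsics'],T@np.array(p['T_tool_cam'])
def w(n,d,u,v,o=None):
    K,T=pose(n,o);z=d[v,u]
    x=(u-K[0][2])/K[0][0]*z;y=(v-K[1][2])/K[1][1]*z
    return (T@np.array([x,-y,-z,1]))[:3]
def cloud(n,d,o=None):
    K,T=pose(n,o);v,u=np.mgrid[0:480,0:640]
    x=(u-K[0][2])/K[0][0]*d;y=(v-K[1][2])/K[1][1]*d
    return np.stack([x,-y,-d,np.ones_like(d)],-1)@T.T[:,:3]
E
python3 - <<'E'
from h import *
print(bot.get_obs())
for n in('scene','side'):
    snap(n,n+'0.png'); p=bot.camera_params(n);print(p)
    for q in ('lever_pad','bin_small','foot_center','mould'):
        print(n,q,[(np.round(b['centre'],3),round(b['p'],2)) for b in bot.boxes_of(n,q)])
E
```

```text
pics
{'clock': 0.0, 'q': array([-1.40140752e+00,  2.77162220e-01, -2.79292460e-02,  1.26801715e+00,
        1.71000053e-05,  1.46739126e+00]), 'qvel': array([-2.42749080e-04, -7.85640374e-04,  7.85366341e-04, -1.34463164e-04,
       -1.04628880e-03, -7.69376935e-05]), 'joint_torque': array([-9.38850535e-04, -4.45500112e+01,  2.95206857e+01,  1.62294705e-02,
       -1.36976689e-05, -4.40268755e-07]), 'tcp_pos': array([ 0.16830929, -0.60148577,  0.40351834]), 'ee_rot': array([[ 9.63021974e-01,  2.69422604e-01, -3.72949332e-04],
       [ 2.69422741e-01, -9.63019304e-01,  2.28207276e-03],
       [ 2.55684579e-04, -2.29816725e-03, -9.99997327e-01]]), 'ft_force': array([ 0.77641833, -0.26009403,  0.50060662]), 'torque': array([-0.01583529,  0.0078383 ,  0.00593594]), 'gripper_width': 0.9957270055963267}
{'intrinsics': array([[534.34472005,   0.        , 323.74643472],
       [  0.        , 534.34472005, 239.54801176],
       [  0.        ,   0.        ,   1.        ]]), 'pose': array([[-0.91496364,  0.29359644, -0.27684412,  0.18142632],
       [-0.40311155, -0.69645777,  0.59367302,  0.57
[... 339 characters left out ...]
41)]
scene mould [(array([0.507, 0.106, 0.026]), 0.81)]
{'intrinsics': array([[465.34591207,   0.        , 321.39020478],
       [  0.        , 465.34591207, 240.76508448],
       [  0.        ,   0.        ,   1.        ]]), 'pose': array([[ 0.99989898, -0.00267938, -0.01395868,  0.49549267],
       [-0.00999571,  0.56563521, -0.82459499, -1.12655723],
       [ 0.01010492,  0.82465122,  0.56555129,  0.74955325],
       [ 0.        ,  0.        ,  0.        ,  1.        ]])}
side lever_pad [(array([0.526, 0.034, 0.052]), 0.55)]
side bin_small [(array([ 0.462, -0.191,  0.028]), 0.93), (array([ 0.587, -0.532,  0.027]), 0.83)]
side foot_center []
side mould [(array([0.514, 0.087, 0.035]), 0.9)]
```

View pics/scene0.png

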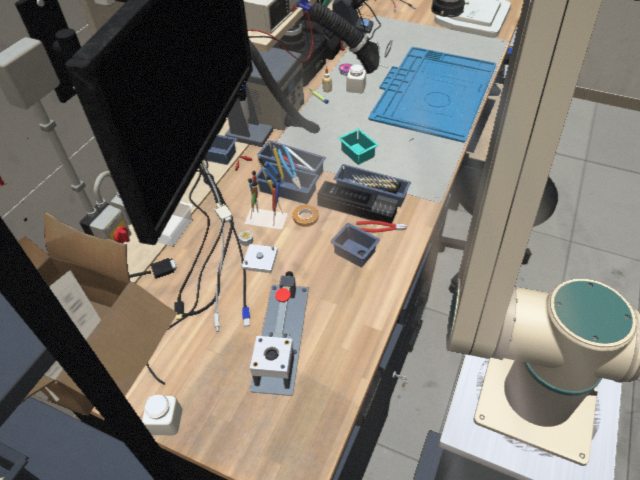

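View pics/side0.png

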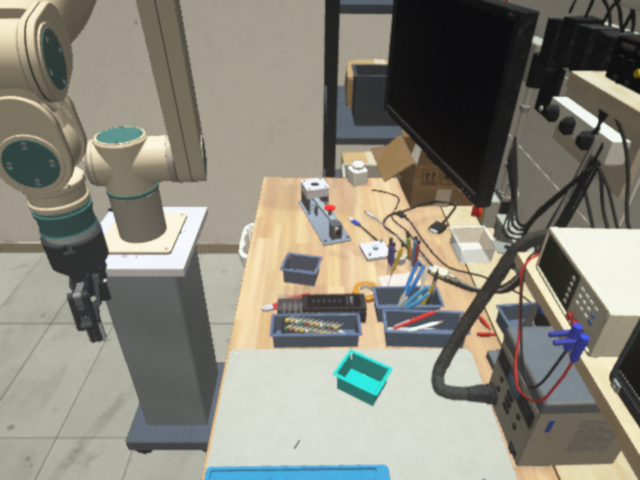

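The scene view shows the mould block with the pocket at (271,355), the red pad at (283,294) and the blue-grey bin at (355,243). The turquoise look-alike is at (358,146). Next I'll measure from depth.

Run:
```python
from h import *
import cv2
im=cv2.imread('pics/scene0.png');d=np.load('pics/scene0.npy');P=cloud('scene',d)
hsv=cv2.cvtColor(im,cv2.COLOR_BGR2HSV)
m=((hsv[...,0]<8)|(hsv[...,0]>172))&(hsv[...,1]>150)&(hsv[...,2]>100)&(P[...,2]>.06)&(P[...,2]<.09)
m[:280]=0;m[310:]=0
print('pad',m.sum(),P[m].mean(0),P[m].min(0),P[m].max(0))
m=np.zeros(d.shape,bool);m[325:385,240:300]=1
m&=(abs(P[...,2]-.083)<.006)
q=P[m][:,:2].astype(np.float32);print('block',m.sum(),P[m].mean(0),cv2.minAreaRect(q))
m=np.zeros(d.shape,bool);m[215:275,320:390]=1
m&=(abs(P[...,2]-.048)<.007)
q=P[m][:,:2].astype(np.float32);print('bin',m.sum(),P[m].mean(0),cv2.minAreaRect(q))
# obstacles above 0.1 near workspace
ds=np.load('pics/side0.npy');Q=np.vstack([P[d>0],cloud('side',ds)[ds>0]])
for y in np.arange(-.5,.35,.05):
    s=Q[(abs(Q[:,1]-y)<.025)&(Q[:,2]>.12)&(Q[:,2]<.7)&(Q[:,0]>.3)&(Q[:,0]<1.2)]
    if len(s): print(round(y,2),len(s),'minx',s[:,0].min().round(3), 'z there',s[s[:,0].argmin(),2].round(3))
big=cv2.resize(im[210:410,230:400],None,fx=3.5,fy=3,interpolation=cv2.INTER_CUBIC);cv2.imwrite('pics/crop0.png',big)
```

```text
pad 148 [0.53540749 0.02536449 0.07979581] [0.52072158 0.01068452 0.07376025] [0.54970569 0.03968769 0.08418513]
block 1226 [0.49243581 0.15987565 0.08335949] ((0.4934261739253998, 0.15786269307136536), (0.0704689547419548, 0.07383693754673004), 17.959754943847656)
bin 394 [ 0.46239545 -0.20155807  0.04776432] ((0.4521405100822449, -0.23751547932624817), (0.16097170114517212, 0.0952545776963234), 78.08295440673828)
-0.5 3462 minx 0.756 z there 0.121
-0.45 2358 minx 0.794 z there 0.177
-0.4 7473 minx 0.793 z there 0.636
-0.35 7151 minx 0.749 z there 0.121
-0.3 6100 minx 0.733 z there 0.121
-0.25 6286 minx 0.668 z there 0.137
-0.2 6396 minx 0.67 z there 0.125
-0.15 6035 minx 0.744 z there 0.334
-0.1 6536 minx 0.733 z there 0.331
-0.05 9827 minx 0.723 z there 0.328
-0.0 10746 minx 0.712 z there 0.33
0.05 10946 minx 0.703 z there 0.333
0.1 8441 minx 0.692 z there 0.647
0.15 13299 minx 0.685 z there 0.409
0.2 2013 minx 0.73 z there 0.12
0.25 2528 minx 0.728 z there 0.123
0.3 932 minx 0.731 z there 0.12
```

View pics/crop0.png

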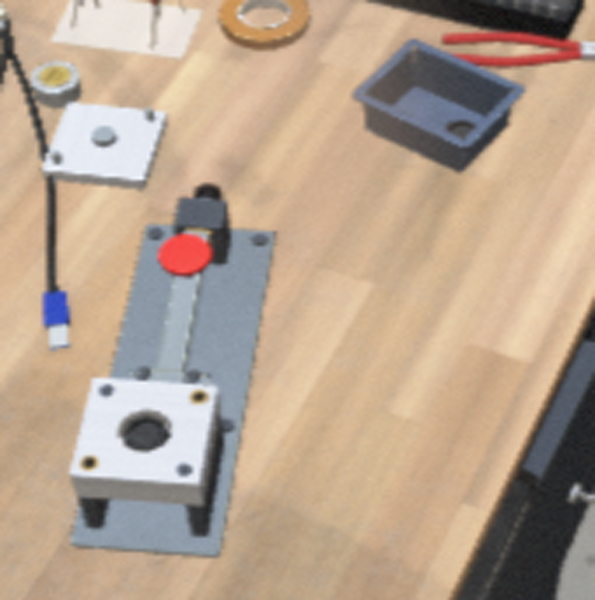

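Emit:
servo_tool --hand '[0,0,0,0,0,0,0,0,0,0,0,0]' --pt "0.015 -0.014 0" --pt "0.044 -0.041 0" --pt "0.073 -0.068 0" --pt "0.102 -0.095 0" --pt "0.131 -0.122 0" --pt "0.161 -0.15 0" --pt "0.19 -0.177 0" --pt "0.22 -0.205 0" --pt "0.25 -0.233 0" --pt "0.28 -0.261 0" --pt "0.31 -0.289 0" --pt "0.33 -0.307 0" --yaw '[-0.06,-0.18,-0.3,-0.42,-0.54,-0.66,-0.78,-0.9,-1.02,-1.14,-1.26,-1.36]' --force 40

```text
clock: 1.5
tcp_pos: [0.4043, -0.2145, 0.4051]
ee_rot: [[-0.07, 0.998, 0.001], [0.998, 0.07, 0.001], [0.0, 0.001, -1.0]]
ft_force: [0.6, -0.1, -0.3]
gripper_width: -0.002
```

Run:
```python
from h import *
o=bot.get_obs();print(o['clock'],o['tcp_pos'],o['ee_rot'],o['q'],o['ft_force'],o['gripper_width'])
im,d=snap('wrist','w1.png');P=cloud('wrist',d,o)
print([(np.round(b['centre'],3),round(b['p'],2)) for b in bot.boxes_of('wrist','bin_small')])
m=(abs(P[...,2]-.048)<.005)&(d>0)&(abs(P[...,0]-.46)<.09)&(abs(P[...,1]+.2)<.09)
print(m.sum(),cv2.minAreaRect(P[m][:,:2].astype(np.float32)))
print([(np.round(b['centre'],3),round(b['p'],2)) for b in bot.boxes_of('wrist','foot_center')])
```

```text
1.5 [ 0.40425179 -0.21445685  0.40505111] [[-6.95261898e-02  9.97579603e-01  1.02214040e-03]
 [ 9.97580011e-01  6.95256523e-02  5.52290423e-04]
 [ 4.79888683e-04  1.05806548e-03 -9.99999325e-01]] [-6.29443031e-01 -2.36736170e-02 -3.69786756e-01  1.22418206e+00
  1.04817576e-03  8.71771478e-01] [ 0.55707233 -0.07737768 -0.28947203] -0.0015083865208865906
[(array([ 0.467, -0.207,  0.017]), 0.72)]
2651 ((0.4608364701271057, -0.19779083132743835), (0.075185127556324, 0.09396456182003021), 77.9967269897461)
[]
```

View pics/w1.png

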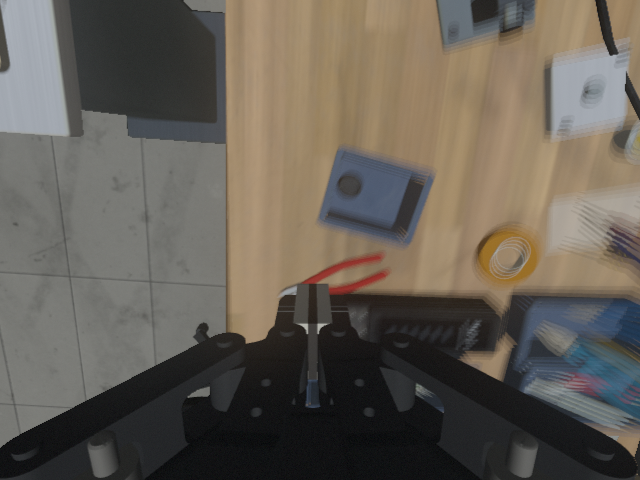

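Emit:
servo_tool --hand '[0,0,0,0,0,0,0,0,0,0]' --pt "0.012 0.008 0.003" --pt "0.038 0.025 0.01" --pt "0.066 0.043 0.02" --pt "0.095 0.06 0.03" --pt "0.124 0.08 0.04" --pt "0.153 0.098 0.052" --pt "0.182 0.117 0.062" --pt "0.208 0.134 0.07" --pt "0.224 0.144 0.075" --pt "0.23 0.1475 0.075" --yaw '[-0.03,-0.06,-0.09,-0.12,-0.15,-0.18,-0.21,-0.24,-0.24,-0.24]'

```text
clock: 2.48
tcp_pos: [0.5372, 0.0223, 0.3284]
ee_rot: [[-0.298, 0.955, -0.001], [0.955, 0.298, 0.0], [0.001, -0.001, -1.0]]
ft_force: [-0.2, 0.2, 0.9]
gripper_width: -0.001
```

Run:
```python
from h import *
o=bot.get_obs();print(o['clock'],o['tcp_pos'],o['ee_rot'],o['q'],o['ft_force'])
im,d=snap('wrist','w2.png');P=cloud('wrist',d,o)
hsv=cv2.cvtColor(im,cv2.COLOR_RGB2HSV)
m=((hsv[...,0]<8)|(hsv[...,0]>172))&(hsv[...,1]>150)&(P[...,2]>.06)&(P[...,2]<.09)
q=P[m];print(m.sum(),q.mean(0) if m.any() else '', cv2.minEnclosingCircle(q[:,:2].astype(np.float32)) if m.any() else '')
m=(abs(P[...,2]-.083)<.004)&(P[...,1]>.1)
print(m.sum(),cv2.minAreaRect(P[m][:,:2].astype(np.float32)) if m.any() else '')
d1=np.load('pics/w1.npy')
class O(dict):pass
o1=dict(tcp_pos=[0.40425179,-0.21445685,0.40505111],ee_rot=np.array([[-6.95e-02,.99758,1.02e-03],[.99758,.0695256,5.5e-4],[4.8e-4,1.06e-3,-1]]))
print('finished foot',w('wrist',d1,349,185,o1))
```

```text
2.4833 [0.53721188 0.02226462 0.32838454] [[-2.97733788e-01  9.54647794e-01 -1.47692958e-03]
 [ 9.54648663e-01  2.97734517e-01  2.96147919e-04]
 [ 7.22449871e-04 -1.32177560e-03 -9.99998865e-01]] [-7.88693983e-02  1.76813301e-01 -3.20129739e-01  1.07534896e+00
  1.78863499e-04  1.18960833e+00] [-0.17379898  0.17829429  0.90280363]
1722 [0.53622728 0.02672953 0.07926464] ((0.5364412069320679, 0.026394765824079514), 0.015589173883199692)
8119 ((0.49857574701309204, 0.14164790511131287), (0.07032418251037598, 0.034055303782224655), 17.98903465270996)
finished foot [ 0.44091806 -0.18744049  0.01213039]
```

View pics/w2.png

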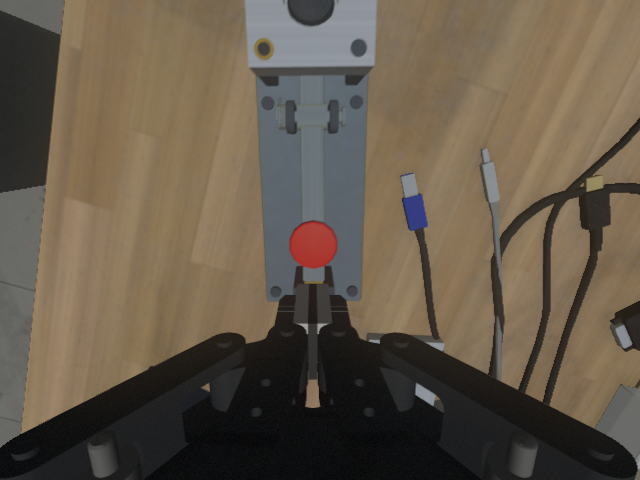

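Emit:
servo_tool --hand '[0,0,0,0,0,0,0,0,0,0]' --pt "0.002 0 0.01" --pt "0.004 0 0.03" --pt "0.0045 0 0.05" --pt "0.0045 0 0.064" --pt "0.0045 0 0.072" --pt "0.0045 0 0.078" --pt "0.0045 0 0.082" --pt "0.0045 0 0.086" --pt "0.0045 0 0.09" --pt "0.0045 0 0.09" --yaw '[0,0,0,0,0,0,0,0,0,0]'

```text
clock: 3.37
tcp_pos: [0.5359, 0.0238, 0.2414]
ee_rot: [[-0.295, 0.955, 0.003], [0.955, 0.295, -0.004], [-0.005, 0.002, -1.0]]
ft_force: [-1.6, -2.4, 5.1]
gripper_width: 0.001
```

Emit:
servo_tool --hand '[0,0,0,0,0]' --pt "0 0 0.002" --pt "0 0 0.004" --pt "0 0 0.006" --pt "0 0 0.007" --pt "0 0 0.007" --yaw '[0,0,0,0,0]'

```text
clock: 3.78
tcp_pos: [0.5365, 0.0231, 0.2354]
ee_rot: [[-0.295, 0.956, 0.004], [0.956, 0.295, -0.008], [-0.009, 0.002, -1.0]]
ft_force: [-1.5, -6.9, 9.8]
gripper_width: 0.005
```

Emit:
servo_tool --hand '[0,0,0,0]' --pt "0 0 0.001" --pt "0 0 0.002" --pt "0 0 0.003" --pt "0 0 0.003" --yaw '[0,0,0,0]'

```text
clock: 4.12
tcp_pos: [0.5368, 0.023, 0.2326]
ee_rot: [[-0.295, 0.956, 0.005], [0.956, 0.295, -0.008], [-0.009, 0.003, -1.0]]
ft_force: [-1.5, -7.4, 8.2]
gripper_width: 0.0
```

Run:
```python
from h import *
o=bot.get_obs();print(o['tcp_pos'],o['ft_force'],o['torque'])
im,d=snap('wrist','w3.png')
```

```text
[0.53682591 0.02301376 0.232588  ] [-1.46452118 -7.36391541  8.24621543] [-1.55152548  0.39918525 -0.00483253]
```

View pics/w3.png

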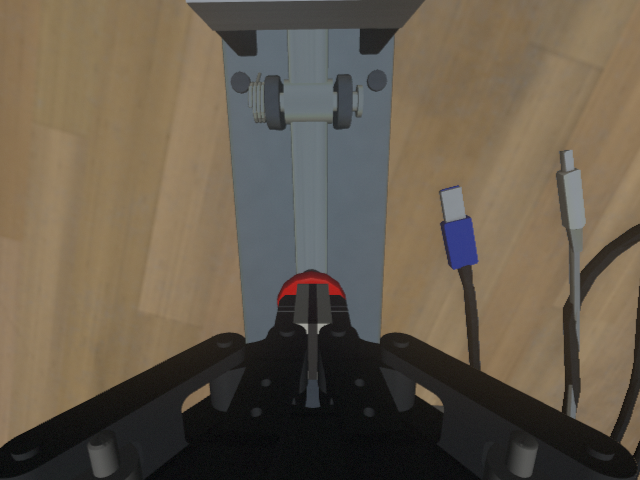

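Emit:
servo_tool --hand '[0,0,0,0]' --pt "0 0 0.001" --pt "0 0 0.002" --pt "0 0 0.003" --pt "0 0 0.003" --yaw '[0,0,0,0]'

```text
clock: 4.5
tcp_pos: [0.537, 0.023, 0.2319]
ee_rot: [[-0.295, 0.956, 0.005], [0.956, 0.295, -0.008], [-0.009, 0.003, -1.0]]
ft_force: [-6.7, -8.8, 24.3]
gripper_width: 0.0
```

Emit:
servo_tool --hand '[0,0,0,0,0,0,0,0]' --pt "0 0 -0.004" --pt "0 0 -0.015" --pt "0 0 -0.035" --pt "0 0 -0.065" --pt "0.02 0 -0.09" --pt "0.04 0 -0.105" --pt "0.05 0 -0.11" --pt "0.05 0 -0.11" --yaw '[0,0,0,0,0,0,0,0]'

```text
clock: 5.17
tcp_pos: [0.5203, 0.0745, 0.3388]
ee_rot: [[-0.299, 0.954, 0.004], [0.954, 0.299, 0.001], [-0.0, 0.004, -1.0]]
ft_force: [0.1, -0.6, -0.1]
gripper_width: 0.001
```

Emit:
servo_tool --hand '[0.05,0.05,0.05,0.05]' --pt "0 0 0" --pt "0 0 0" --pt "0 0 0" --pt "0 0 0" --yaw '[0,0,0,0]'

```text
clock: 5.5
tcp_pos: [0.52, 0.0728, 0.3353]
ee_rot: [[-0.297, 0.955, -0.003], [0.955, 0.297, -0.0], [0.001, -0.002, -1.0]]
ft_force: [-0.3, 0.5, -0.1]
gripper_width: 0.565
```

Run:
```python
from h import *
o=bot.get_obs();print(o['clock'],o['tcp_pos'],o['ee_rot'],o['ft_force'],o['gripper_width'])
im,d=snap('wrist','w4.png');P=cloud('wrist',d,o)
hsv=cv2.cvtColor(im,cv2.COLOR_RGB2HSV)
m=((hsv[...,0]<8)|(hsv[...,0]>172))&(hsv[...,1]>150)&(P[...,2]>.04)&(P[...,2]<.09)
q=P[m];print('pad',m.sum(),q.mean(0) if m.any() else '')
m=(P[...,2]>.089)&(P[...,2]<.1)&(np.hypot(P[...,0]-.493,P[...,1]-.16)<.03)
q=P[m];print('foot',m.sum(),q.mean(0),q.min(0),q.max(0),cv2.minEnclosingCircle(q[:,:2].astype(np.float32)))
m=(abs(P[...,2]-.083)<.004)&(P[...,1]>.1)
print(m.sum(),cv2.minAreaRect(P[m][:,:2].astype(np.float32)) if m.any() else '')
```

```text
5.5 [0.51996601 0.07276687 0.33531191] [[-2.96522069e-01  9.55022709e-01 -2.50769546e-03]
 [ 9.55025843e-01  2.96522508e-01 -2.03516294e-04]
 [ 5.49225465e-04 -2.45526105e-03 -9.99996835e-01]] [-0.29341075  0.50736378 -0.1261004 ] 0.5650920500498013
pad 1162 [0.53761083 0.02123029 0.06057674]
foot 1325 [0.49315623 0.15901419 0.09202173] [0.4808847  0.14668136 0.0890102 ] [0.5054165  0.17101688 0.09652882] ((0.49317285418510437, 0.15912240743637085), 0.012759211473166943)
13062 ((0.4930100440979004, 0.1591997891664505), (0.0703323632478714, 0.07029648870229721), 18.092369079589844)
```

View pics/w4.png

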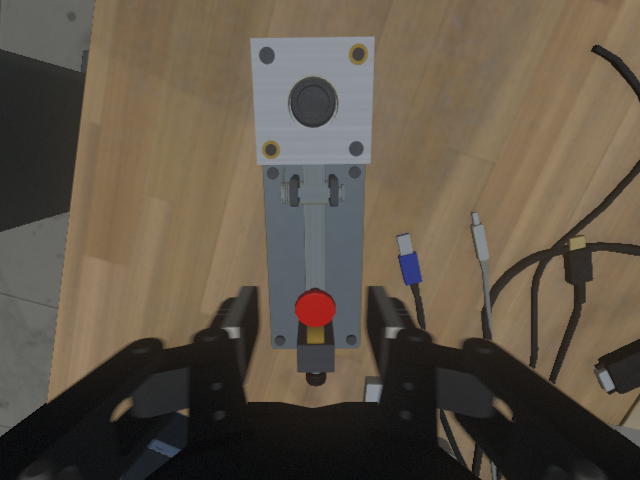

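Emit:
servo_tool --hand '[0.05,0.05,0.05,0.05,0.05,0.05,0.05,0.05,0.05,0.05,0.05]' --pt "0.012 0 0" --pt "0.036 0 0" --pt "0.062 0 0.01" --pt "0.08 0 0.022" --pt "0.0904 0 0.036" --pt "0.0904 0 0.05" --pt "0.0904 0 0.06" --pt "0.0904 0 0.068" --pt "0.0904 0 0.073" --pt "0.0904 0 0.075" --pt "0.0904 0 0.075" --yaw '[0,0,0,0,0,0,0,0,0,0,0]'

```text
clock: 6.47
tcp_pos: [0.4934, 0.1594, 0.2615]
ee_rot: [[-0.297, 0.955, -0.0], [0.955, 0.297, -0.0], [0.0, -0.0, -1.0]]
ft_force: [-0.3, 1.2, -0.4]
gripper_width: 0.585
```

Run:
```python
from h import *
o=bot.get_obs();print(o['clock'],o['tcp_pos'],o['ft_force'])
snap('wrist','w5.png')
```

```text
6.4667 [0.49342739 0.15943835 0.26145346] [-0.3329879   1.24732747 -0.36606714]
```

View pics/w5.png

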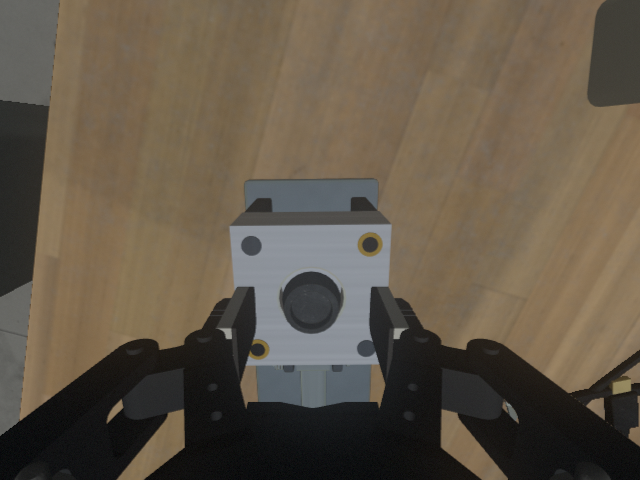

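The fingers straddle the foot, which is centred between them at (312,300), and nothing is touching yet. I'll go down 3 mm and close.

Emit:
servo_tool --hand '[0.05,0.04,0.03,0.02,0.015,0.015,0.015,0.015]' --pt "0 0 0.002" --pt "0 0 0.002" --pt "0 0 0.002" --pt "0 0 0.002" --pt "0 0 0.002" --pt "0 0 0.002" --pt "0 0 0.002" --pt "0 0 0.002" --yaw '[0,0,0,0,0,0,0,0]' --force 35

```text
clock: 7.18
tcp_pos: [0.4936, 0.1597, 0.2602]
ee_rot: [[-0.297, 0.955, 0.001], [0.955, 0.297, -0.0], [-0.0, 0.001, -1.0]]
ft_force: [-0.3, -1.2, 3.6]
gripper_width: 0.255
```

Run:
```python
from h import *
o=bot.get_obs();print(o['clock'],o['tcp_pos'],o['ft_force'],o['gripper_width']*85.4)
```

```text
7.1833 [0.49362329 0.15969512 0.2602095 ] [-0.30216374 -1.20901717  3.62955598] 21.759581017816902
```

Run:
```python
from h import *
snap('wrist','w6.png');o=bot.get_obs();print(o['gripper_width']*85.4,o['ft_force'])
```

```text
21.694451119901988 [-0.45411893 -0.37656769  4.21585487]
```

View pics/w6.png

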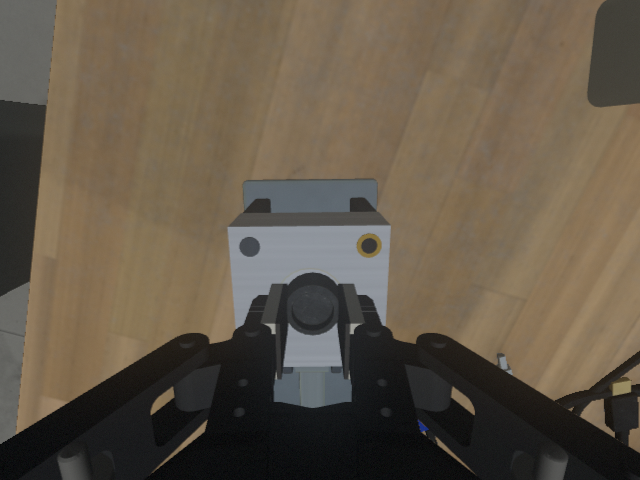

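Emit:
servo_tool --hand '[0.01,0.01,0.01,0.01,0.01,0.01,0.01,0.01]' --pt "0 0 -0.003" --pt "0 0 -0.008" --pt "0 0 -0.015" --pt "0 0 -0.025" --pt "0 0 -0.04" --pt "0 0 -0.055" --pt "0 0 -0.06" --pt "0 0 -0.06" --yaw '[0,0,0,0,0,0,0,0]'

```text
clock: 7.9
tcp_pos: [0.4943, 0.1599, 0.322]
ee_rot: [[-0.297, 0.955, 0.004], [0.955, 0.297, 0.001], [-0.0, 0.004, -1.0]]
ft_force: [0.5, -0.0, 0.1]
gripper_width: 0.257
```

Run:
```python
from h import *
snap('wrist','w7.png');o=bot.get_obs();print(o['clock'],o['tcp_pos'],o['gripper_width']*85.4,o['ft_force'])
```

```text
7.95 [0.49374208 0.15980491 0.32073408] 22.056750638646577 [-0.52627786 -0.05110505  0.33812575]
```

View pics/w7.png

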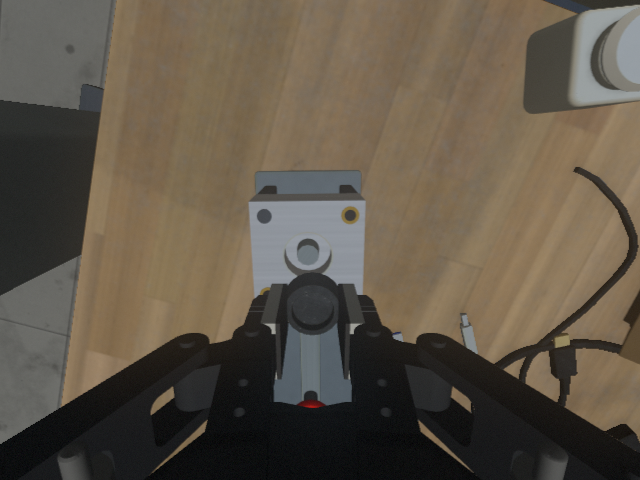

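Emit:
servo_tool --hand '[0.01,0.01,0.01,0.01,0.01,0.01,0.01,0.01,0.01,0.01,0.01,0.01]' --pt "-0.012 -0.004 0" --pt "-0.035 -0.0125 0" --pt "-0.068 -0.0245 0" --pt "-0.102 -0.0365 0" --pt "-0.136 -0.049 0" --pt "-0.17 -0.061 0" --pt "-0.204 -0.073 0" --pt "-0.238 -0.0855 0" --pt "-0.272 -0.0975 0" --pt "-0.306 -0.11 0" --pt "-0.33 -0.1185 0.0" --pt "-0.34 -0.122 0.0" --yaw '[0,0,0,0,0,0,0,0,0,0,0,0]'

```text
clock: 8.95
tcp_pos: [0.477, -0.2047, 0.3187]
ee_rot: [[-0.294, 0.956, -0.001], [0.956, 0.294, -0.001], [-0.0, -0.001, -1.0]]
ft_force: [-0.1, 0.3, -0.9]
gripper_width: 0.258
```

Emit:
servo_tool --hand '[0.01,0.01,0.01,0.01]' --pt "0 0 0.01" --pt "0 0 0.025" --pt "0 0 0.04" --pt "0 0 0.04" --yaw '[0,0,0,0]'

```text
clock: 9.28
tcp_pos: [0.4757, -0.199, 0.2755]
ee_rot: [[-0.298, 0.954, -0.007], [0.954, 0.298, 0.005], [0.007, -0.005, -1.0]]
ft_force: [-0.7, 0.2, -1.2]
gripper_width: 0.256
```

Run:
```python
from h import *
o=bot.get_obs();snap('wrist','w8.png');print(o['clock'],o['tcp_pos'],o['gripper_width']*85.4,o['ft_force'])
im,d=snap('scene','s8.png');P=cloud('scene',d)
m=np.zeros(d.shape,bool);m[200:285,310:400]=1
m&=(abs(P[...,2]-.048)<.005)&(abs(P[...,0]-.46)<.07)&(abs(P[...,1]+.2)<.07)
print('bin',m.sum(),cv2.minAreaRect(P[m][:,:2].astype(np.float32)))
cv2.imwrite('pics/s8c.png',cv2.resize(cv2.cvtColor(im,cv2.COLOR_RGB2BGR)[150:400,230:480],None,fx=2.4,fy=2.4))
```

```text
9.2833 [ 0.47571786 -0.19897538  0.27548781] 21.884492570481534 [-0.68674111  0.24628632 -1.1894609 ]
bin 341 ((0.4613173007965088, -0.197866290807724), (0.07746530324220657, 0.09534265846014023), 78.08512878417969)
```

View pics/w8.png

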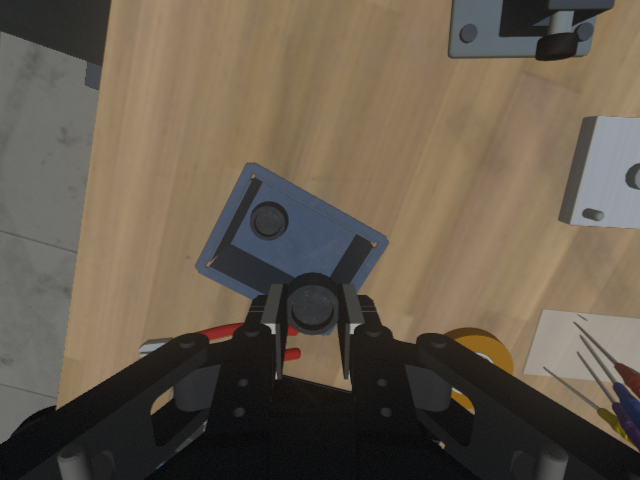

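View pics/s8c.png

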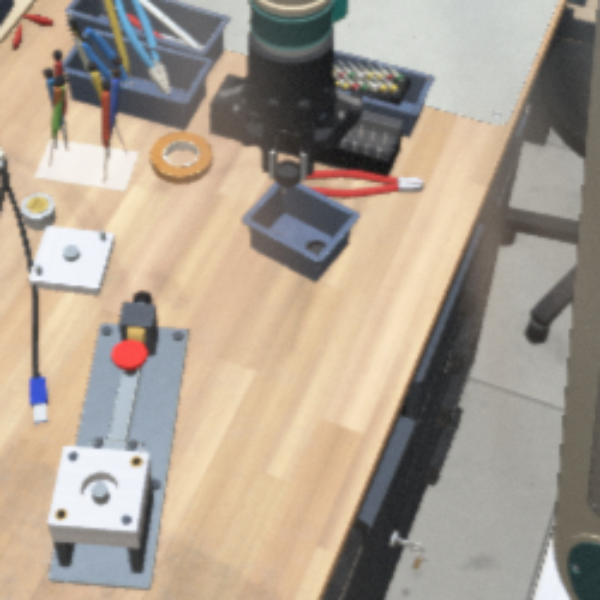

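The foot is held over the bin's free half, and the finished foot is in the other half at (268,220) in the wrist view. I'll lower to the rim and release.

Emit:
servo_tool --hand '[0.01,0.01,0.01,0.01,0.01,0.01,0.01]' --pt "0 0 0.008" --pt "0 0 0.02" --pt "0 0 0.034" --pt "0 0 0.046" --pt "0 0 0.052" --pt "0 0 0.053" --pt "0 0 0.053" --yaw '[0,0,0,0,0,0,0]'

```text
clock: 9.97
tcp_pos: [0.4781, -0.201, 0.2267]
ee_rot: [[-0.298, 0.955, -0.0], [0.955, 0.298, 0.0], [0.0, -0.0, -1.0]]
ft_force: [0.1, 0.6, -0.1]
gripper_width: 0.261
```

Emit:
servo_tool --hand '[0.01,0.01,0.02,0.03,0.045,0.045,0.045,0.045]' --pt "0 0 0" --pt "0 0 0" --pt "0 0 0" --pt "0 0 0" --pt "0 0 0" --pt "0 0 0" --pt "0 0 0" --pt "0 0 0" --yaw '[0,0,0,0,0,0,0,0]'

```text
clock: 10.63
tcp_pos: [0.478, -0.2012, 0.2268]
ee_rot: [[-0.297, 0.955, 0.0], [0.955, 0.297, -0.0], [-0.0, 0.0, -1.0]]
ft_force: [0.1, 0.1, 0.6]
gripper_width: 0.527
```

Emit:
servo_tool --hand '[0.045,0.045,0.045,0.045,0.045,0.045,0.045,0.045]' --pt "0 0 -0.005" --pt "0 0 -0.015" --pt "0 0 -0.035" --pt "0 0 -0.06" --pt "-0.01 0 -0.09" --pt "-0.03 0 -0.12" --pt "-0.05 0 -0.13" --pt "-0.05 0 -0.13" --yaw '[0,0,0,0,0,0,0,0]'

```text
clock: 11.3
tcp_pos: [0.4955, -0.2525, 0.3625]
ee_rot: [[-0.296, 0.955, 0.01], [0.955, 0.296, -0.008], [-0.01, 0.007, -1.0]]
ft_force: [0.2, 0.2, 0.5]
gripper_width: 0.529
```

Run:
```python
from h import *
o=bot.get_obs();im,d=snap('wrist','w9.png');print(o['clock'],o['tcp_pos'],o['gripper_width']*85.4,o['ft_force'])
P=cloud('wrist',d,o)
print([(np.round(b['centre'],3),round(b['p'],2)) for b in bot.boxes_of('wrist','foot_center')])
m=(abs(P[...,2]-.048)<.005)&(abs(P[...,0]-.46)<.07)&(abs(P[...,1]+.2)<.07)
print('bin',m.sum(),cv2.minAreaRect(P[m][:,:2].astype(np.float32)))
im,d=snap('scene','s9.png');P=cloud('scene',d)
hsv=cv2.cvtColor(im,cv2.COLOR_RGB2HSV)
m=((hsv[...,0]<8)|(hsv[...,0]>172))&(hsv[...,1]>150)&(np.hypot(P[...,0]-.536,P[...,1]-.024)<.03)
print('pad',P[m].mean(0))
```

```text
11.3 [ 0.49545562 -0.25245843  0.3624977 ] 45.203339908528214 [0.1671153  0.24646218 0.45924472]
[(array([ 0.482, -0.209,  0.01 ]), 0.87)]
bin 4056 ((0.46080082654953003, -0.19768573343753815), (0.0749807357788086, 0.09424722194671631), 78.04840087890625)
pad [0.53706786 0.02012092 0.06127029]
```

View pics/w9.png

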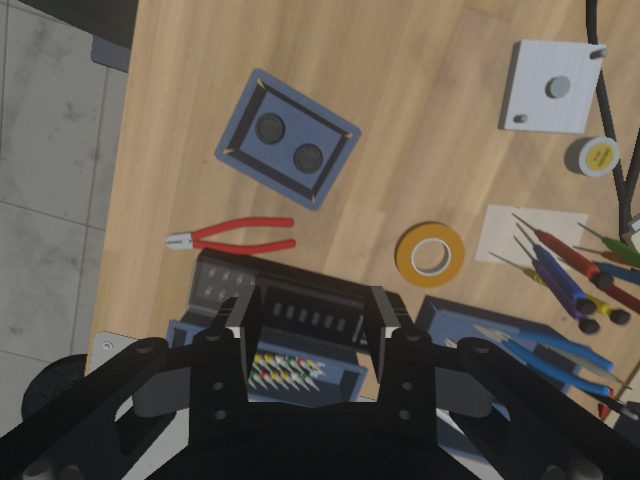

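Both feet now lie flat in the upright bin, at (269,128) and (308,158). The lever is still latched and the robot touches nothing, so I'll hand in.

Emit:
servo_tool --hand '[0.045,0.045,0.045]' --pt "0 0 0" --pt "0 0 0" --pt "0 0 0" --yaw '[0,0,0]'

```text
clock: 11.7
tcp_pos: [0.4923, -0.2481, 0.3557]
ee_rot: [[-0.298, 0.955, -0.002], [0.955, 0.298, 0.001], [0.002, -0.001, -1.0]]
ft_force: [-0.7, 0.7, -0.3]
gripper_width: 0.528
```

```bash
python3 -c "
from cell import bot
print(bot.finish_job(), bot.get_obs()['clock'])"
```

```text
the job is handed in; nothing more can be done
the job is handed in; nothing more can be done
```

The new foot is in the blue-grey bin with the finished one, the lever is held by the bolt, and I handed the job in at about 11.7 s.

- **Lever:** I pressed the red pad with closed fingers down to the hard stop, at about 24 N. It stayed down when I let go, with the pad measured at about 60.6 mm and the brass bolt visible over the lever. It was still about 61 mm at the last check.
- **Foot:** It stood proud, so I gripped it and lifted it straight out. A picture then showed the pocket empty with the rod up. I let it go at the rim, over the free half of the bin.
- **Bin:** The last wrist picture shows both feet lying flat side by side. The bin is upright and has not moved by more than about 1 mm, and the gripper is clear of everything.

**Disagreement:** the gripper opening read about 22 mm on the foot, which should be 27 mm across. The grip held all the way to the bin.

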